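Run the groove gauge along a cover's seal groove

TASK

Check the cover plate's seal groove: take the groove gauge from its stand by the handle, lower its tip gently into the wide pocket where the groove begins, and guide it slowly and steadily (about 20 mm a second) with the tip well down in the groove, along the long straight, round the corner and on to the closed end, without forcing it against the metal. Then put the gauge back in its stand, upright and fully home, without dropping it, and leave the other things where they are.

Things in the scene. Friction and masses are not known exactly. Their poses are not given: they have to be found in the camera images.
- cover_plate: Grey metal cover plate fixed to the bench, 110 (its x) x 160 (its y) mm, top face 22 mm above the bench; origin: centre of its underside. In its top an L-shaped groove, 11 mm wide, 10 mm deep, flat floor, upright walls: from a 22 mm wide pocket 110 mm straight along -y to a square corner, then 65 mm along +x to a plain closed end. Screw heads and ribs beside it stand up to 5 mm proud.
- gauge_stand: Grey block fixed to the bench, 70 x 70 mm, 70 mm tall, on a 90 x 90 mm steel foot 4 mm thick; origin: centre of its underside. One upright through hole in the middle, 17 mm wide, with a funnel mouth 27 mm wide and 5 mm deep. The gauge stands in it, its flange resting on the block's top.
- gauge_handle (a point): Middle of the handle of the groove gauge: a black square handle 22 x 22 mm, 60 mm tall, axes square to its flats, z up. It lies 99 mm above the tip end and 30 mm above the flange; 105 mm above the bench while the gauge stands in its stand. Yaw in the stand is arbitrary.
- gauge_tip (a point): Lowest point of the gauge's ball-ended tip, on the gauge's axis, 99 mm below the middle of the handle.
- gauge: The groove gauge, a loose tool of about 80 g, 132 mm long; origin: lowest point of its tip, z up to the handle. From the tip up: ball-ended round tip 6 mm thick, 24 mm long; cone 10 mm; shank 14 mm thick up to 64 mm; flange 36 mm in diameter from 64 to 69 mm; then the square handle.
- jar_centre (a point): Bystander: centre of a white screw jar with blue lid, 51 mm in diameter, 56 mm tall.
- tape_centre (a point): Bystander: centre of a roll of amber tape lying flat, 68 mm in diameter, 19 mm tall.
- screwdriver_centre (a point): Bystander: middle of a yellow precision screwdriver lying down, 159 mm long, 17 mm thick.
- groove_0 (a point): Point 0 of 0 to 8 along the centre line of the groove, on its floor (12 mm above the bench): centre of the pocket, where the groove begins. Neighbouring points are 22 mm apart.
- groove_1 (a point): Point 1 of 0 to 8 along the centre line of the groove, on its floor (12 mm above the bench): on the long straight. Neighbouring points are 22 mm apart.
- groove_2 (a point): Point 2 of 0 to 8 along the centre line of the groove, on its floor (12 mm above the bench): on the long straight. Neighbouring points are 22 mm apart.
- groove_3 (a point): Point 3 of 0 to 8 along the centre line of the groove, on its floor (12 mm above the bench): on the long straight. Neighbouring points are 22 mm apart.
- groove_4 (a point): Point 4 of 0 to 8 along the centre line of the groove, on its floor (12 mm above the bench): on the long straight. Neighbouring points are 22 mm apart.
- groove_5 (a point): Point 5 of 0 to 8 along the centre line of the groove, on its floor (12 mm above the bench): the groove's corner. Neighbouring points are 22 mm apart.
- groove_6 (a point): Point 6 of 0 to 8 along the centre line of the groove, on its floor (12 mm above the bench): on the short straight. Neighbouring points are 22 mm apart.
- groove_7 (a point): Point 7 of 0 to 8 along the centre line of the groove, on its floor (12 mm above the bench): on the short straight. Neighbouring points are 22 mm apart.
- groove_8 (a point): Point 8 of 0 to 8 along the centre line of the groove, on its floor (12 mm above the bench): the groove's plain closed end, 5.5 mm before the end wall. Neighbouring points are 22 mm apart.
Things that resemble listed ones, but are neither listed nor needed, are in the scene too. Of the things that look like the gauge, the middle-sized one is meant.

How it is judged:
By the outcome, as a careful person would: the job done as asked, in the order asked, and still so for the second after the job is handed in, with the robot touching nothing.
It also fails if it takes over 72 s, if anything falls off the work surface, if the arm or the gripper's body presses on something with over 40 N, if the wrist force passes 120 N, or if a joint passes its speed limit or range.

ROBOT

A 6-joint arm with a two-finger parallel gripper is mounted at the origin on a cart in front of the work surface, level with it; the furniture and walls round the work are solid. World frame = base frame: x ahead of the robot, y to its left, z up, the work surface at z = 0. Lengths are in m, angles in rad, forces in N, time in s.
With the tool pointing down it reaches from about 0.225 to 0.875 m from the base axis. Payload 3.4 kg.
Tool frame: the origin (TCP) lies midway between the tips of the shut fingers; the grasp point (between the pads) lies 19 mm behind it (manip.grip_point_offset is the distance from the TCP to the grasp point, in m); z points along the fingers, y is the line along which they close (so a half turn about z gives the same grasp; the last joint's range is limited). The gripper opens to 85 mm and grips with 20 to 120 N. Pads are 22 mm wide; open, the fingers measure 114 mm over their backs; the gripper's body (76 mm by 85 mm) begins 54 mm behind the grasp point. The pads swing forward as they close: fully open they stand 13 mm farther back than shut.
Start: joints at [-1.388, 0.276, 1.505, -0, 1.361, -0.121], TCP at [0.172, -0.549, 0.231] pointing down, gripper open.
Joint ranges: [-2.89, 2.89], [-0.75, 2.08], [0.22, 2.7], [-1.18, 4.32], [0.11, 2.71], [-2.7, 2.7]. Speed limits (rad/s): [2.57, 2.57, 3.14, 3.14, 3.14, 3.14].

INTERFACE

Orientations are given as a unit quaternion [w, x, y, z].
In Python, from rig import manip gives the robot as it stands.
- The arm moves only by the shell command python3 -m handwheel 'ROWS' [FORCE]. ROWS is JSON, a list of rows, each an object with "translation": the shift along the tool's x, y, z in m, a list of three; "angular": the turn, a rotation vector about the tool's x, y, z in degrees, a list of three; "hand": the closure, from 0 (fully open) to 1 (shut). A call has 1 to 10 rows; each row shifts and turns the commanded pose from where the row before left it, along the tool's axes as they then stand; what a row does not reach is not made up. A row lasts 1/12 s, in which the tool goes at most 41.7 mm and 7.16 degrees, less where a joint would pass 70% of its speed; a pose out of reach is approached as far as the arm can. A call with a gripper value outside its range is refused whole. The fingers move at their own pace and stop on an object; FORCE is the grip in N (left out, the last holds). Time passes only in rows, so rows that do not move let the fingers close. It gives the time, the measured TCP pose, the force, the opening and the grip force at its end, in the units of the state.
- manip.get_state(): the state, without advancing time (a new reading comes with each control period).
- manip.get_image(name): name is "scene" or "top"; returns the picture (384x512x3 uint8, red, green, blue); there is no depth.
- manip.camera_info(name): a dict with "camera_matrix" (3x3 intrinsics, pixels), "eye" and "orientation" of the camera in the world. Camera axes: x right, y down, z forward; pixel columns grow to the right and rows downward; lengths in m; the calibration is good to about 2 mm. A picture is of the moment at which its call begins. camera_info takes no time and is no camera call.
- manip.sign_off(): hands the job in; it is judged then, once.
The state is a dict: "clock": time; "qpos": joint angles; "qd": joint speeds; "effort": joint torques, N m; "position": TCP position; "ee_rot": TCP orientation; "contact_force": force on the tool from outside, world axes, zero at the start; "moment": the same for the moment, N m; "width": finger opening in m; "gripper_force": force on a finger pad.
Only numpy, scipy, OpenCV 4.12 (cv2) and the standard library are available. Lean on these libraries where they do the work, as an engineer would, in place of code of your own. Each camera call takes 0.05 s, during which the arm holds its last target. There are 200 camera calls.

## Working session

There is one attempt and no reset: what is moved stays moved. The work goes in short steps, Python scripts to look and compute and a shell command to move; the robot and the scene stay as the last step left them, time stands still between calls to the robot, and variables do not carry over. Pictures are saved under pics/ and viewed, at most 10 in all, crops included, and the job is handed in when it is done.

```bash
mkdir -p pics; ls
python3 - <<'E'
from rig import manip
import cv2
for n in("scene","top"):
    im=manip.get_image(n); cv2.imwrite(f"pics/{n}0.png",im[:,:,::-1])
    print(manip.camera_info(n))
print(manip.get_state(), manip.grip_point_offset)
E
```

```text
pics
{'camera_matrix': array([[362.984521  ,   0.        , 256.40750267],
       [  0.        , 362.984521  , 194.43516486],
       [  0.        ,   0.        ,   1.        ]]), 'eye': array([0.07408723, 0.66279948, 0.70415093]), 'orientation': array([ 0.12477929, -0.27062565,  0.85422269, -0.42602286])}
{'camera_matrix': array([[487.39709265,   0.        , 262.16942973],
       [  0.        , 487.39709265, 198.32269538],
       [  0.        ,   0.        ,   1.        ]]), 'eye': array([0.33994624, 0.03187092, 1.23356147]), 'orientation': array([ 0.05386339, -0.7025276 ,  0.70619051, -0.06963239])}
{'clock': 0.1, 'qpos': array([-1.38799715e+00,  2.76540892e-01,  1.50601584e+00, -2.78311648e-05,
        1.36070220e+00, -1.20996773e-01]), 'qd': array([-0.00151989, -0.00064945, -0.00448579,  0.00197827, -0.00015428,
        0.0010557 ]), 'effort': array([ 1.68978928e-03, -4.17698157e+01, -2.46404564e+01, -1.65060437e-04,
        5.75768208e-03,  3.10531948e-05]), 'position': array([ 0.17190798, -0.54820192,  0.23051729]), 'ee_rot': array([-8.32319490e-04,  9.88484884e-01,  1.51317351e-01, -3.93415344e-05]), 'contact_force': array([-0.25537147,  0.1845505 , -0.02683823]), 'moment': array([ 0.07666059,  0.08084802, -0.00560145]), 'gripper_force': 0.0, 'width': 0.08540700345885298} 0.0187
```

View pics/top0.png

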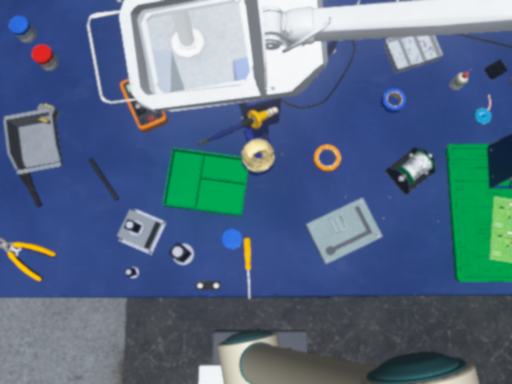

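View pics/scene0.png

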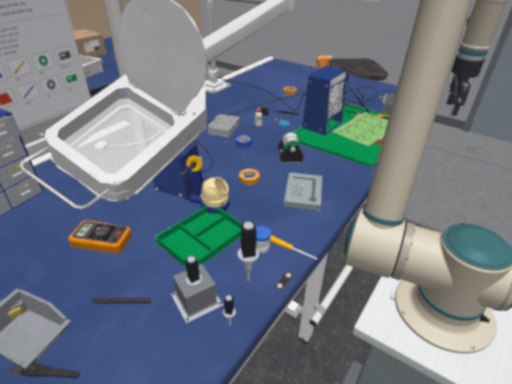

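The top view (image up = +x, left = +y) shows the plate at about (345,230). The stand with a gauge is at (140,230), a bigger lookalike at (182,253) and a smaller one at (132,272). I'll zoom in on both.

```bash
cat > h.py <<'E'
import numpy as np, cv2
from scipy.spatial.transform import Rotation as R
from rig import manip
def cam(n):
    c=manip.camera_info(n); q=c["orientation"]
    return c["camera_matrix"],np.array(c["eye"]),R.from_quat([q[1],q[2],q[3],q[0]]).as_matrix()
def ray(n,px,z):
    K,e,M=cam(n); d=M@np.linalg.solve(K,[px[0],px[1],1.]); return e+d*(z-e[2])/d[2]
def proj(n,p):
    K,e,M=cam(n); c=K@(M.T@(np.array(p)-e)); return c[:2]/c[2]
E
python3 - <<'E'
import cv2,numpy as np
t=cv2.imread("pics/top0.png"); s=cv2.imread("pics/scene0.png")
a=cv2.resize(t[190:270,300:390],None,fx=4.4,fy=4.4,interpolation=cv2.INTER_CUBIC)[:352,:396]
b=cv2.resize(t[200:280,110:200],None,fx=4.4,fy=4.4,interpolation=cv2.INTER_CUBIC)[:352,:396]
c=cv2.resize(s[160:220,275:335],None,fx=4,fy=4,interpolation=cv2.INTER_CUBIC)
d=cv2.resize(s[215:325,160:270],None,fx=2.18,fy=2.18,interpolation=cv2.INTER_CUBIC)[:240,:240]
o=np.zeros((595,794,3),np.uint8);o[:352,:396]=a;o[:352,398:794]=b;o[354:594,:240]=c;o[354:354+d.shape[0],260:260+d.shape[1]]=d
cv2.imwrite("pics/crop0.png",o)
E
```

```text
(no output)
```

View pics/crop0.png

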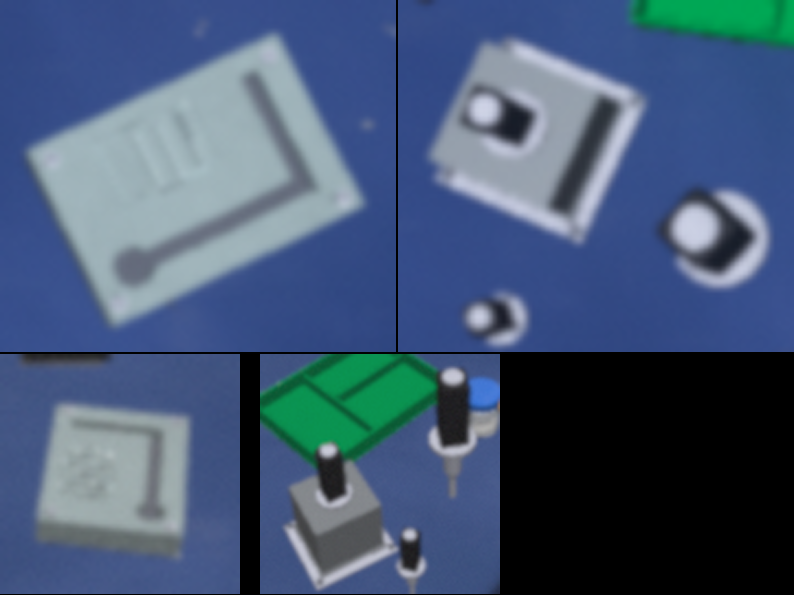

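Top view, converted to original pixels: pocket ≈(330.7,251), corner ≈(368,231), groove end ≈(357,207). The gauge in the grey stand is the middle-sized one, with its white cap at ≈(130,225). Next I'll measure by masks in both views.

```bash
cat > meas.py <<'E'
from h import *
import sys
def big(m,near):
    n,l,st,c=cv2.connectedComponentsWithStats(m.astype(np.uint8)); 
    i=1+np.argmin([np.hypot(*(c[k]-near))+ (1e3 if st[k,4]<12 else 0) for k in range(1,n)]); return (l==i).astype(np.uint8),c[i],st[i,4]
for n,pc,box in(("top",(345,230),(300,190,390,270)),("scene",(304,190),(275,160,335,220))):
    im=cv2.imread(f"pics/{n}0.png"); S=4
    x0,y0,x1,y1=box
    c=cv2.resize(im[y0:y1,x0:x1],None,fx=S,fy=S,interpolation=cv2.INTER_CUBIC)
    sat=cv2.cvtColor(c,cv2.COLOR_BGR2HSV)[:,:,1]; g=cv2.cvtColor(c,cv2.COLOR_BGR2GRAY)
    o=lambda p:((np.array(p)+.5)/S-.5+[x0,y0])
    m=sat<110; m,ce,a=big(m,((pc[0]-x0)*S,(pc[1]-y0)*S))
    cs,_=cv2.findContours(m,cv2.RETR_EXTERNAL,cv2.CHAIN_APPROX_NONE); k=max(cs,key=cv2.contourArea)
    q=cv2.approxPolyDP(k,20,True)[:,0]
    print(n,"outline",[(o(p).round(1),ray(n,o(p),.022)[:2].round(4)) for p in q])
    print("rect",[ray(n,o(p),.022)[:2].round(4) for p in cv2.boxPoints(cv2.minAreaRect(k))])
    inn=cv2.erode(m|cv2.drawContours(m.copy(),[k],-1,1,-1),np.ones((13,13)))
    thr=np.median(g[inn>0])-35
    d=((g<thr)&(inn>0)).astype(np.uint8); 
    nn,l,st,cc=cv2.connectedComponentsWithStats(d); i=1+np.argmax(st[1:,4]); d=(l==i).astype(np.uint8)
    print("thr",thr,"groove area mm-ish",st[i])
    ys,xs=np.nonzero(d); P=np.array([ray(n,o((x,y)),.017)[:2] for x,y in zip(xs,ys)])
    np.save(f"groove_{n}.npy",P)
    rc=cv2.minAreaRect((P*1e3).astype(np.float32)); print("groove rect",rc, cv2.boxPoints(rc).round(1).tolist())
E
python3 meas.py
python3 - <<'E'
from h import *
for n,(x,y),r in(("top",(130,225),8),("scene",(191,263),8)):
    im=cv2.imread(f"pics/{n}0.png"); 
    g=cv2.cvtColor(im,cv2.COLOR_BGR2GRAY)[y-r:y+r,x-r:x+r]; print(n); print(g)
E
```

```text
top outline [(array([362.6, 197.1]), array([ 0.5562, -0.251 ])), (array([305.4, 223.9]), array([ 0.4886, -0.1039])), (array([324.4, 263.6]), array([ 0.3895, -0.1487])), (array([382.4, 236.1]), array([ 0.4569, -0.2964]))]
rect [array([ 0.4889, -0.1005]), array([ 0.5625, -0.2516]), array([ 0.456, -0.299]), array([ 0.3848, -0.1494])]
thr 137.0 groove area mm-ish [ 104   66  183  194 5202]
top
[[ 72  75  87 110 135 149 152 154 155 156 156 157 157 157 157 157]
 [ 73  80  97 122 138 140 140 144 150 152 154 156 156 157 157 158]
 [ 75  87 109 131 132 117 111 119 129 136 144 151 156 160 162 161]
 [ 79  97 121 133 121 100  95 103 109 112 121 136 152 164 171 172]
 [ 87 110 131 132 118 118 132 140 137 123 108 111 134 157 173 183]
 [ 98 123 138 133 134 159 181 189 185 166 131  96  94 115 144 168]
 [110 133 139 136 153 185 203 208 205 194 159 104  67  68  90 123]
 [124 139 133 129 159 195 208 210 209 200 169 112  63  44  48  69]
 [134 139 124 119 157 195 209 211 208 198 165 108  58  37  32  37]
 [141 135 110 103 140 182 201 205 202 186 148  92  49  33  29  30]
 [146 134 106  90 112 151 174 183 177
[... 1224 characters left out ...]
0  29  32  48  86]
 [ 83  85  77  58  36  29  32  35  30  30  30  29  33  31  46  82]
 [ 87  88  82  63  43  31  28  27  32  30  28  31  30  32  42  75]
 [ 96  99  94  76  48  30  28  31  27  29  35  30  28  34  40  66]]Traceback (most recent call last):
  File "meas.py", line 22, in <module>
    ys,xs=np.nonzero(d); P=np.array([ray(n,o((x,y)),.017)[:2] for x,y in zip(xs,ys)])
                                     ~~~^^^^^^^^^^^^^^^^^
  File "h.py", line 8, in ray
    K,e,M=cam(n); d=M@np.linalg.solve(K,[px[0],px[1],1.]); return e+d*(z-e[2])/d[2]
          ~~~^^^
  File "h.py", line 5, in cam
    c=manip.camera_info(n); q=c["orientation"]
ValueError: time passes only in moves, steps and waits
```

```bash
sed -i 's/^def cam/import functools\n@functools.cache\ndef cam/' h.py
cat >> meas.py <<'E'
for n,(x,y),r in(("top",(130,225),8),("scene",(191,263),8)):
    im=cv2.imread(f"pics/{n}0.png"); g=cv2.cvtColor(im,cv2.COLOR_BGR2GRAY).astype(float)[y-r:y+r,x-r:x+r]
    m,_,_=big(g>(165 if n=="top" else 130),(7,7) if n=="top" else (8,4)); w=m*(g-120); yy,xx=np.mgrid[:16,:16]
    c=np.array([(w*xx).sum()/w.sum()+x-r,(w*yy).sum()/w.sum()+y-r]); print(n,"cap",c,ray(n,c,.138)[:2].round(4))
# stand: light/grey block in top
im=cv2.imread("pics/top0.png"); sat=cv2.cvtColor(im,cv2.COLOR_BGR2HSV)[:,:,1]
m=(sat<90); m[:,:100]=0; m[:,167:]=0; m[:200]=0; m[260:]=0
P=np.argwhere(m)[:,::-1].astype(np.float32); r=cv2.minAreaRect(P); print("stand rect",r,[ray("top",p,.004)[:2].round(4) for p in cv2.boxPoints(r)])
# handle yaw in stand: dark pixels
im=cv2.imread("pics/top0.png");g=im.max(2)
E
python3 meas.py
cat > fit.py <<'E'
import numpy as np
P={n:np.load(f"groove_{n}.npy") for n in("top","scene")}
from scipy.optimize import least_squares
for n,p in P.items():
    print(n,len(p))
E
python3 - <<'E'
import numpy as np
for n,yaw in(("top",None),("scene",None)):
    P=np.load(f"groove_{n}.npy")*1e3
    # plate yaw from long straight: rough axes
    for it,a in enumerate([np.radians(26.)]):
        for k in range(4):
            ex=np.array([np.cos(a),np.sin(a)]); ey=np.array([-ex[1],ex[0]])
            # plate +y (corner->pocket) direction ~ (-?); compute
            u=P@ex; v=P@ey
            # long straight: points at low u
            lo=u<np.percentile(u,2)+40
        print(n,"u range",np.percentile(u,[1,99]),"v range",np.percentile(v,[1,99]))
E
```

```text
top outline [(array([362.6, 197.1]), array([ 0.5562, -0.251 ])), (array([305.4, 223.9]), array([ 0.4886, -0.1039])), (array([324.4, 263.6]), array([ 0.3895, -0.1487])), (array([382.4, 236.1]), array([ 0.4569, -0.2964]))]
rect [array([ 0.4889, -0.1005]), array([ 0.5625, -0.2516]), array([ 0.456, -0.299]), array([ 0.3848, -0.1494])]
thr 137.0 groove area mm-ish [ 104   66  183  194 5202]
groove rect ((472.2900085449219, -199.30856323242188), (75.902099609375, 128.94903564453125), 27.64792251586914) [[408.79998779296875, -159.8000030517578], [468.6000061035156, -274.0], [535.7999877929688, -238.8000030517578], [476.0, -124.5999984741211]]
scene outline [(array([288.4, 171.6]), array([ 0.5586, -0.2493])), (array([283.1, 206.1]), array([ 0.4765, -0.0801])), (array([319.9, 211.1]), array([ 0.3767, -0.1237])), (array([322.6, 175.4]), array([ 0.454 , -0.2977]))]
rect [array([ 0.4776, -0.0743]), array([ 0.5696, -0.2536]), array([ 0.4484, -0.3068]), array([ 0.373 , -0.1232])]
thr 124.0 groove area mm-ish [  39  166  141   35 2251]
groove rect ((436.1944580078125, -121.19725036621094), (106.35872650146484, 21.505022048950195), 24.890596389770508) [[383.3999938964844, -133.8000030517578], [392.5, -153.3000030517578], [489.0, -108.5999984741211], [479.8999938964844, -89.0999984741211]]
top cap [129.1400385  224.39364774] [0.4749 0.3062]
scene cap [190.79358912 258.57212239] [0.474  0.3072]
stand rect ((140.61209106445312, 230.4051971435547), (40.573692321777344, 37.02841567993164), 23.198591232299805) [array([0.4537, 0.3744]), array([0.54  , 0.3414]), array([0.4987, 0.246 ]), array([0.4132, 0.28  ])]
top u range [299.40000026 373.96462394] v range [-449.07354074 -324.38364494]
scene u range [287.11525029 390.14665606] v range [-309.60698836 -289.85145972]
```

```bash
cat > prof.py <<'E'
from h import *
yaw=np.radians(24.5); c0=np.array([.4728,-.2000])
ex=np.array([np.cos(yaw),np.sin(yaw)]);ey=np.array([-ex[1],ex[0]])
im=cv2.imread("pics/top0.png"); g=cv2.cvtColor(im,cv2.COLOR_BGR2GRAY).astype(np.float32)
U=np.arange(-60,60.1,.5);V=np.arange(-85,85.1,.5)
K,e,M=cam("top")
uu,vv=np.meshgrid(U,V); W=np.stack([*(c0[:,None,None]+1e-3*(ex[:,None,None]*uu+ey[:,None,None]*vv)),0*uu+.022])
p=np.einsum('ij,jkl->ikl',K@M.T,W-e[:,None,None]); p=(p[:2]/p[2]).astype(np.float32)
A=cv2.remap(g,p[0],p[1],cv2.INTER_CUBIC)   # A[v,u]
cv2.imwrite("pics/rect.png",cv2.resize(A,None,fx=1.7,fy=1.7)[::-1])
d=165-A
def cen(pr,x):
    pr=np.clip(pr-12,0,None); return (pr*x).sum()/pr.sum(), pr.max()
print(np.median(A[30:100,100:140]))
# pocket search: coarse centroid of dark in whole
ys,xs=np.nonzero(A<137); 
r=lambda lo,hi:slice(int((lo+85)*2),int((hi+85)*2)); c=lambda lo,hi:slice(int((lo+60)*2),int((hi+60)*2))
m=(A<137).astype(np.uint8);n,l,st,_=cv2.connectedComponentsWithStats(m[20:-20,20:-20])
i=1+np.argmax(st[1:,4]); s=st[i]; print("bbox u",U[20+s[0]],U[20+s[0]+s[2]-1],"v",V[20+s[1]],V[20+s[1]+s[3]-1])
G=(l==i)
rows=G.sum(1); 
for v in range(-60,70,8):
    k=int((v+85)*2)-20; q=np.nonzero(G[k])[0]
    if len(q): print("v",v,"u",U[20+q[0]],U[20+q[-1]])
for u in range(-40,50,8):
    k=int((u+60)*2)-20; q=np.nonzero(G[:,k])[0]
    if len(q): print("u",u,"v",V[20+q[0]],V[20+q[-1]])
E
python3 prof.py
```

```text
166.57382
bbox u -41.0 40.5 v -61.5 64.5
v -60 u -34.0 38.0
v -52 u -34.5 39.5
v -44 u -34.5 -25.0
v -36 u -34.5 -25.0
v -28 u -34.5 -25.0
v -20 u -34.5 -25.5
v -12 u -35.0 -25.5
v -4 u -35.0 -26.0
v 4 u -34.5 -26.0
v 12 u -35.0 -25.5
v 20 u -34.5 -25.5
v 28 u -34.5 -25.5
v 36 u -35.0 -25.5
v 44 u -37.5 -25.0
v 52 u -41.0 -20.5
v 60 u -39.5 -21.5
u -40 v 48.0 59.5
u -32 v -61.0 64.5
u -24 v -61.5 62.5
u -16 v -61.5 -51.5
u -8 v -61.0 -51.0
u 0 v -60.0 -51.0
u 8 v -60.5 -51.0
u 16 v -60.5 -51.0
u 24 v -60.5 -50.5
u 32 v -60.5 -50.5
u 40 v -58.5 -52.5[ WARN:0@0.317] global loadsave.cpp:1063 imwrite_ Unsupported depth image for selected encoder is fallbacked to CV_8U.
```

View pics/rect.png

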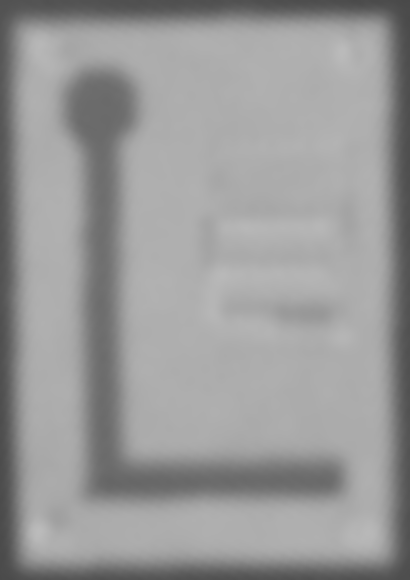

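The rectified view fits the given sizes: groove width ≈10–11 mm, long line u≈-30.1, corner v≈-55.8, pocket v≈54.2 and end wall u=40.5. Now the handle yaw, and where the neighbours are.

Run:
```python
from h import *
im=cv2.imread("pics/top0.png")
K,e,M=cam("top")
def rect(c,z,h=30,s=.2):
    a=np.arange(-h,h,s); X,Y=np.meshgrid(a,a)  # cols: -y ; rows: -x
    W=np.stack([c[0]-Y*1e-3,c[1]-X*1e-3,0*X+z]); p=np.einsum('ij,jkl->ikl',K@M.T,W-e[:,None,None]); p=(p[:2]/p[2]).astype(np.float32)
    return cv2.remap(im,p[0],p[1],cv2.INTER_CUBIC)
o=np.hstack([rect((.4745,.3067),.135),rect((.4745,.3067),.075)]); cv2.imwrite("pics/hand.png",cv2.resize(o,(800,400)))
for n,px,z in(("big",(177.5,251.8),.17),("small",(129,272),.1)): print(n,ray("top",px,z))
```

```text
big [0.41079118 0.19167103 0.17      ]
small [0.37004536 0.31167704 0.1       ]
```

View pics/hand.png

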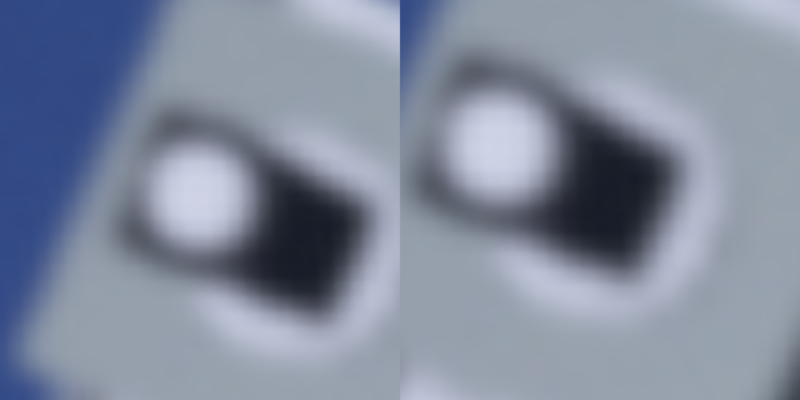

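```bash
python3 -m handwheel '[{"translation":[0,0,-0.002],"angular":[0,0,-6.4],"hand":0},{"translation":[0,0,-0.002],"angular":[0,0,-6.4],"hand":0},{"translation":[0,0,-0.002],"angular":[0,0,-6.4],"hand":0},{"translation":[0,0,-0.002],"angular":[0,0,-6.4],"hand":0},{"translation":[0,0,-0.002],"angular":[0,0,-6.4],"hand":0},{"translation":[0,0,-0.002],"angular":[0,0,-6.4],"hand":0},{"translation":[0,0,0],"angular":[0,0,-6.4],"hand":0},{"translation":[0,0,0],"angular":[0,0,-6.3],"hand":0}]' 40
python3 -m handwheel '[{"translation":[0.036,-0.001,0],"angular":[0,0,0],"hand":0},{"translation":[0.036,-0.001,0],"angular":[0,0,0],"hand":0},{"translation":[0.036,-0.001,0],"angular":[0,0,0],"hand":0},{"translation":[0.036,-0.001,0],"angular":[0,0,0],"hand":0},{"translation":[0.036,-0.001,0],"angular":[0,0,0],"hand":0},{"translation":[0.036,-0.001,0],"angular":[0,0,0],"hand":0},{"translation":[0.036,-0.001,0],"angular":[0,0,0],"hand":0},{"translation":[0.036,-0.001,0],"angular":[0,0,0],"hand":0},{"translation":[0.036,-0.001,0],"angular":[0,0,0],"hand":0},{"translation":[0.036,-0.001,0],"angular":[0,0,0],"hand":0}]'
```

```text
clock: 0.77
position: [0.172, -0.5485, 0.2429]
ee_rot: [-0.0, 0.825, 0.565, 0.0]
contact_force: [-0.1, -0.0, 0.5]
width: 0.0852
gripper_force: 0.0
clock: 1.6
position: [0.2945, -0.2082, 0.2431]
ee_rot: [-0.0, 0.827, 0.563, 0.0]
contact_force: [1.2, -0.1, 0.2]
width: 0.0853
gripper_force: 0.0
```

```bash
python3 -m handwheel '[{"translation":[0.036,-0.001,0],"angular":[0,0,0],"hand":0},{"translation":[0.036,-0.001,0],"angular":[0,0,0],"hand":0},{"translation":[0.036,-0.001,0],"angular":[0,0,0],"hand":0},{"translation":[0.036,-0.001,0],"angular":[0,0,0],"hand":0},{"translation":[0.036,-0.001,0],"angular":[0,0,0],"hand":0},{"translation":[0.036,-0.001,0],"angular":[0,0,0],"hand":0},{"translation":[0.036,-0.002,0],"angular":[0,0,0],"hand":0},{"translation":[0.036,-0.002,0],"angular":[0,0,0],"hand":0},{"translation":[0.036,-0.002,0],"angular":[0,0,0],"hand":0},{"translation":[0.036,-0.002,0],"angular":[0,0,0],"hand":0}]'
python3 -m handwheel '[{"translation":[0.036,-0.002,0],"angular":[0,0,0],"hand":0},{"translation":[0.036,-0.002,0],"angular":[0,0,0],"hand":0},{"translation":[0.036,-0.002,0],"angular":[0,0,0],"hand":0},{"translation":[0.036,-0.001,0],"angular":[0,0,0],"hand":0},{"translation":[0.031,0,0],"angular":[0,0,0],"hand":0},{"translation":[0.01,0,0],"angular":[0,0,0],"hand":0},{"translation":[0,0,0],"angular":[0,0,0],"hand":0},{"translation":[0,0,0],"angular":[0,0,0],"hand":0}]'
cat > look.py <<'E'
from h import *
import sys
# look.py outname : both cams crops around a world point
name=sys.argv[1]; P=[float(v) for v in sys.argv[2:5]]; r=int(sys.argv[5]) if len(sys.argv)>5 else 50
o=[]
for n in("top","scene"):
    im=manip.get_image(n)[:,:,::-1]; cv2.imwrite(f"pics/{name}_{n}.png",im)
    c=proj(n,P).round().astype(int); x0,y0=np.clip(c-r,0,[512-2*r,384-2*r]); print(n,"origin",x0,y0,"scale",400/(2*r))
    o.append(cv2.resize(im[y0:y0+2*r,x0:x0+2*r],(400,400),interpolation=cv2.INTER_CUBIC))
cv2.imwrite(f"pics/{name}.png",np.hstack(o)); print(manip.get_state()["position"])
E
python3 look.py above .4745 .3067 .138 50
```

```text
clock: 2.43
position: [0.4133, 0.132, 0.2431]
ee_rot: [0.0, 0.826, 0.563, -0.0]
contact_force: [1.5, -0.6, -0.3]
width: 0.0849
gripper_force: 0.0
clock: 3.1
position: [0.4741, 0.3041, 0.2425]
ee_rot: [0.0, 0.826, 0.563, -0.001]
contact_force: [0.1, -0.3, -0.0]
width: 0.0854
gripper_force: 0.0
top origin 79 175 scale 4.0
scene origin 141 208 scale 4.0
[0.47396215 0.30316841 0.24307973]
```

View pics/above.png

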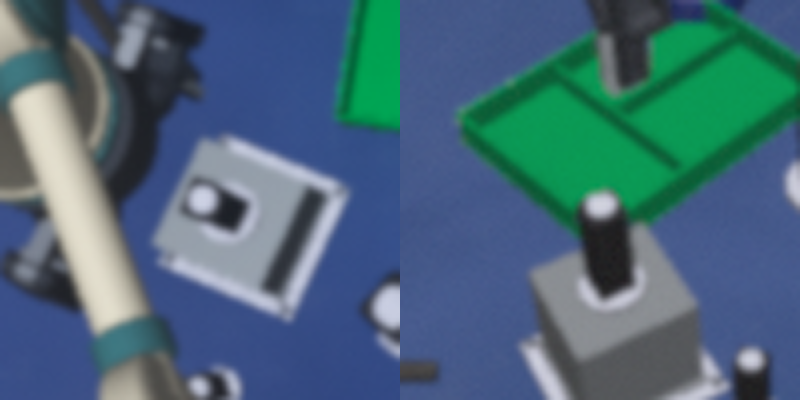

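The stand and gauge are clear, and the gripper is directly above (parallax shifts it up and left in the top view). Descending to grip height.

```bash
python3 -m handwheel '[{"translation":[0.003,0,0.02],"angular":[0,0,0],"hand":0},{"translation":[0,0,0.025],"angular":[0,0,0],"hand":0},{"translation":[0,0,0.025],"angular":[0,0,0],"hand":0},{"translation":[0,0,0.025],"angular":[0,0,0],"hand":0},{"translation":[0,0,0.02],"angular":[0,0,0],"hand":0},{"translation":[0,0,0.02],"angular":[0,0,0],"hand":0},{"translation":[0,0,0.014],"angular":[0,0,0],"hand":0},{"translation":[0,0,0.008],"angular":[0,0,0],"hand":0},{"translation":[0,0,0],"angular":[0,0,0],"hand":0},{"translation":[0,0,0],"angular":[0,0,0],"hand":0}]'
python3 -m handwheel '[{"translation":[0,0,0],"angular":[0,0,0],"hand":0.5},{"translation":[0,0,0],"angular":[0,0,0],"hand":0.6},{"translation":[0,0,0],"angular":[0,0,0],"hand":0.65},{"translation":[0,0,0],"angular":[0,0,0],"hand":0.7},{"translation":[0,0,0],"angular":[0,0,0],"hand":0.75},{"translation":[0,0,0],"angular":[0,0,0],"hand":0.8},{"translation":[0,0,0],"angular":[0,0,0],"hand":0.9},{"translation":[0,0,0],"angular":[0,0,0],"hand":1},{"translation":[0,0,0],"angular":[0,0,0],"hand":1},{"translation":[0,0,0],"angular":[0,0,0],"hand":1}]' 40
```

```text
clock: 4.03
position: [0.476, 0.3067, 0.0868]
ee_rot: [0.0, 0.827, 0.562, 0.0]
contact_force: [-0.8, -0.2, 0.8]
width: 0.0852
gripper_force: 0.0
clock: 4.87
position: [0.4761, 0.3077, 0.0867]
ee_rot: [0.0, 0.827, 0.563, 0.0]
contact_force: [-0.2, -0.2, 4.9]
width: 0.0216
gripper_force: 39.9
```

```bash
python3 -m handwheel '[{"translation":[0,0,-0.005],"angular":[0,0,0],"hand":1},{"translation":[0,0,-0.015],"angular":[0,0,0],"hand":1},{"translation":[0,0,-0.02],"angular":[0,0,0],"hand":1},{"translation":[0,0,-0.025],"angular":[0,0,0],"hand":1},{"translation":[0,0,-0.03],"angular":[0,0,0],"hand":1},{"translation":[0,0,-0.03],"angular":[0,0,0],"hand":1},{"translation":[0,0,-0.03],"angular":[0,0,0],"hand":1},{"translation":[0,0,-0.03],"angular":[0,0,0],"hand":1},{"translation":[0,0,-0.02],"angular":[0,0,0],"hand":1},{"translation":[0,0,0],"angular":[0,0,0],"hand":1}]'
python3 - <<'E'
from rig import manip
s=manip.get_state(); print(s)
E
```

```text
clock: 5.7
position: [0.4777, 0.3084, 0.296]
ee_rot: [0.001, 0.827, 0.563, 0.004]
contact_force: [1.1, 0.6, -1.0]
width: 0.0215
gripper_force: 40.0
{'clock': 5.7, 'qpos': array([ 4.51024536e-01,  2.32729665e-01,  1.40654916e+00, -1.52174349e-04,
        1.49356179e+00,  8.26160563e-01]), 'qd': array([ 0.00014719,  0.0309945 ,  0.09292293, -0.00025246, -0.05567061,
       -0.00096104]), 'effort': array([-1.15103333e-01, -3.85839844e+01, -2.47839117e+01, -1.29525061e-02,
        4.28304691e-01,  3.69590396e-05]), 'position': array([0.47773443, 0.30842558, 0.29596368]), 'ee_rot': array([7.15186175e-04, 8.26547827e-01, 5.62849478e-01, 4.31783438e-03]), 'contact_force': array([ 1.06455932,  0.55271021, -0.97039797]), 'moment': array([ 0.06969037, -0.02781557,  0.05348221]), 'gripper_force': 39.97416436672211, 'width': 0.021548633948072746}
```

```bash
python3 -m handwheel '[{"translation":[0,0,0],"angular":[0,0,-4],"hand":1},{"translation":[0,0,0],"angular":[0,0,-6.5],"hand":1},{"translation":[0,0,0],"angular":[0,0,-6.5],"hand":1},{"translation":[0,0,0],"angular":[0,0,-6.5],"hand":1},{"translation":[0,0,0],"angular":[0,0,-6.5],"hand":1},{"translation":[0,0,0],"angular":[0,0,-6],"hand":1},{"translation":[0,0,0],"angular":[0,0,-6],"hand":1},{"translation":[0,0,0],"angular":[0,0,-4],"hand":1},{"translation":[-0.01,-0.006,0],"angular":[0,0,0],"hand":1},{"translation":[-0.02,-0.012,0],"angular":[0,0,0],"hand":1}]'
python3 -m handwheel '[{"translation":[-0.03,-0.018,0],"angular":[0,0,0],"hand":1},{"translation":[-0.03,-0.018,0],"angular":[0,0,0],"hand":1},{"translation":[-0.03,-0.018,0],"angular":[0,0,0],"hand":1},{"translation":[-0.03,-0.018,0],"angular":[0,0,0],"hand":1},{"translation":[-0.03,-0.018,0],"angular":[0,0,0],"hand":1},{"translation":[-0.03,-0.018,0],"angular":[0,0,0],"hand":1},{"translation":[-0.03,-0.018,0],"angular":[0,0,0],"hand":1},{"translation":[-0.03,-0.018,0],"angular":[0,0,0],"hand":1},{"translation":[-0.03,-0.018,0],"angular":[0,0,0],"hand":1},{"translation":[-0.03,-0.018,0],"angular":[0,0,0],"hand":1}]'
python3 -m handwheel '[{"translation":[-0.03,-0.018,0.01],"angular":[0,0,0],"hand":1},{"translation":[-0.03,-0.018,0.02],"angular":[0,0,0],"hand":1},{"translation":[-0.01,-0.007,0.03],"angular":[0,0,0],"hand":1},{"translation":[0,0,0.03],"angular":[0,0,0],"hand":1},{"translation":[0,0,0.03],"angular":[0,0,0],"hand":1},{"translation":[0,0,0.02],"angular":[0,0,0],"hand":1},{"translation":[0,0,0.01],"angular":[0,0,0],"hand":1},{"translation":[0,0,0],"angular":[0,0,0],"hand":1},{"translation":[0,0,0],"angular":[0,0,0],"hand":1},{"translation":[0,0,0],"angular":[0,0,0],"hand":1}]'
python3 look.py pre .423 -.163 .022 40
```

```text
clock: 6.53
position: [0.4714, 0.2733, 0.2893]
ee_rot: [-0.001, 0.541, 0.841, -0.001]
contact_force: [-0.3, -1.3, -0.5]
width: 0.0216
gripper_force: 39.9
clock: 7.37
position: [0.4306, -0.0767, 0.2903]
ee_rot: [-0.001, 0.542, 0.84, -0.001]
contact_force: [0.9, -0.3, -1.0]
width: 0.0217
gripper_force: 39.9
clock: 8.2
position: [0.4225, -0.1568, 0.1418]
ee_rot: [0.0, 0.541, 0.841, -0.0]
contact_force: [0.5, -0.4, -1.0]
width: 0.0213
gripper_force: 40.0
top origin 290 210 scale 5.0
scene origin 272 159 scale 5.0
[ 0.4230442  -0.15686589  0.1422941 ]
```

View pics/pre.png

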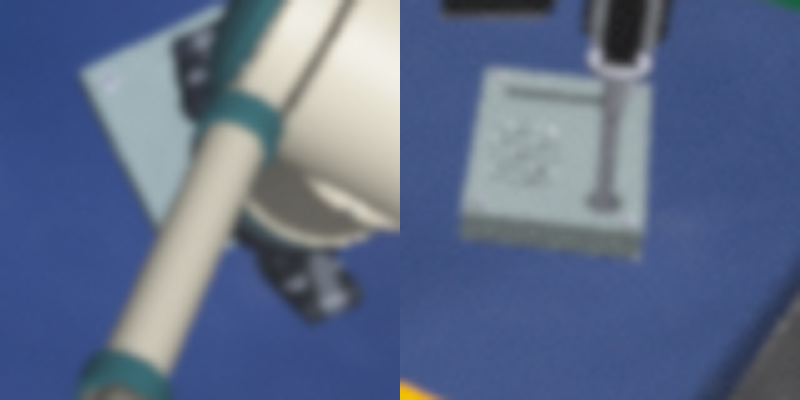

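The scene view shows the gauge hanging over the pocket (pocket at crop (604,205)); the arm hides it in the top view. I'll check the lateral alignment (plate x) of groove and gauge in the scene image alone.

Run:
```python
from h import *
yaw=np.radians(24.5); C=np.array([.4730,-.2008])
ex=np.array([np.cos(yaw),np.sin(yaw)]);ey=np.array([-ex[1],ex[0]])
w=lambda u,v,z:np.array([*(C+1e-3*(u*ex+v*ey)),z])
K,e,M=cam("scene")
g=cv2.cvtColor(cv2.imread("pics/scene0.png"),cv2.COLOR_BGR2GRAY).astype(np.float32)
def prof(img,pts):
    q=np.array([proj("scene",p) for p in pts],np.float32); return cv2.remap(img,q[:,0][None],q[:,1][None],cv2.INTER_CUBIC)[0]
U=np.arange(-50,-10,.5); 
a=[]
for v in range(-40,41,4):
    p=prof(g,[w(u,v,.022) for u in U]); b=np.interp(U,[U[0],U[-1]],[p[:8].mean(),p[-8:].mean()]); d=np.clip(b-p-8,0,None); a.append((U*d).sum()/d.sum())
print("scene long u",np.round(a,1),np.mean(a))
V=np.arange(-75,-35,.5);a=[]
for u in range(-15,36,5):
    p=prof(g,[w(u,v,.022) for v in V]); b=np.interp(V,[V[0],V[-1]],[p[:8].mean(),p[-8:].mean()]); d=np.clip(b-p-8,0,None); a.append((V*d).sum()/d.sum())
print("scene short v",np.round(a,1),np.mean(a))
V=np.arange(20,80,1.)
print("along long axis",list(zip(V,prof(g,[w(-30,v,.022) for v in V]).round())))
# gauge axis now
g2=cv2.imread("pics/pre_scene.png"); T=np.array([.4228,-.1568,.142]); 
s=manip.get_state(); print(s["position"],s["clock"])
hsv=cv2.cvtColor(g2,cv2.COLOR_BGR2HSV).astype(np.float32); gg=cv2.cvtColor(g2,cv2.COLOR_BGR2GRAY).astype(np.float32)
off=np.arange(-30,30.1,1.)
for z,nm in((.064+.0025,"flange"),(.055,"shank"),(.045,"shank"),(.03,"cone"),(.015,"tip"),(.005,"tip")):
    zz=.0613+z
    pts=[np.array([*(T[:2]+1e-3*o*ex),zz]) for o in off]
    print(nm,proj("scene",pts[30]).round(1),prof(gg,pts).round().astype(int).tolist())
```

```text
scene long u [-29.4 -29.5 -29.6 -29.7 -29.9 -30.  -30.1 -30.1 -30.2 -30.2 -30.1 -30.
 -30.1 -30.2 -30.2 -30.1 -30.1 -30.  -30.1 -30.1 -30.2] -29.995828160684926
scene short v [-52.4 -52.2 -51.5 -52.1 -52.2 -52.3 -52.2 -51.8 -51.4 -51.5 -51.7] -51.92957323468794
along long axis [(np.float64(20.0), np.float32(115.0)), (np.float64(21.0), np.float32(115.0)), (np.float64(22.0), np.float32(114.0)), (np.float64(23.0), np.float32(114.0)), (np.float64(24.0), np.float32(114.0)), (np.float64(25.0), np.float32(114.0)), (np.float64(26.0), np.float32(114.0)), (np.float64(27.0), np.float32(114.0)), (np.float64(28.0), np.float32(114.0)), (np.float64(29.0), np.float32(114.0)), (np.float64(30.0), np.float32(115.0)), (np.float64(31.0), np.float32(114.0)), (np.float64(32.0), np.float32(114.0)), (np.float64(33.0), np.float32(114.0)), (np.float64(34.0), np.float32(113.0)), (np.float64(35.0), np.float32(113.0)), (np.float64(36.0), np.float32(113.0)), (np.float64(37.0), np.float32(113.0)), (np.float64(38.0), np.float32(114.0)), (np.float64(39.0), np.float32(114.0)), (np.float64(40.0), np.float32(114.0)), (n
[... 2747 characters left out ...]
166, 166, 166, 166, 166, 166, 165, 165, 165, 165, 165, 165]
tip [313.2 185.4] [83, 86, 91, 96, 106, 118, 128, 139, 150, 156, 162, 166, 168, 169, 170, 170, 170, 170, 170, 168, 167, 164, 158, 152, 145, 137, 132, 128, 123, 119, 118, 120, 123, 129, 138, 146, 153, 161, 164, 167, 170, 171, 172, 172, 172, 171, 171, 171, 171, 171, 170, 170, 171, 171, 172, 172, 172, 172, 174, 176, 179]
tip [312.8 188.1] [87, 90, 93, 102, 112, 122, 136, 145, 153, 161, 167, 169, 171, 172, 172, 172, 172, 172, 171, 170, 167, 162, 157, 152, 143, 136, 130, 124, 120, 119, 120, 121, 125, 134, 142, 151, 159, 164, 167, 171, 171, 171, 171, 172, 172, 173, 173, 173, 173, 172, 172, 172, 173, 173, 173, 172, 171, 170, 168, 167, 166]
```

Run:
```python
from h import *
yaw=np.radians(24.5); ex=np.array([np.cos(yaw),np.sin(yaw)]);ey=np.array([-ex[1],ex[0]])
g=cv2.cvtColor(cv2.imread("pics/pre_scene.png"),cv2.COLOR_BGR2GRAY).astype(np.float32)
T=np.array([.4229,-.1568]);z0=.1421-.0807
W=lambda u,v,z:np.array([*(T+1e-3*(u*ex+v*ey)),z0+z*1e-3])
for u in(-14,14):
    a,b=proj("scene",W(u,-11,69)),proj("scene",W(u,11,64)); m=proj("scene",W(u,0,66.5))
    r=np.arange(-6,6.1,.5); q=m[None]+np.c_[0*r,r]; q=q.astype(np.float32)
    print(u,"pred rows",a[1]-m[1],b[1]-m[1],"px/mm v",(proj("scene",W(u,5,66))-proj("scene",W(u,-5,66)))/10); print(list(zip(r.tolist(),cv2.remap(g,q[:,0][None],q[:,1][None],1)[0].round().astype(int).tolist())))
```

```text
-14 pred rows -2.7889914251535117 2.827314708053791 px/mm v [-0.01350453  0.1893981 ]
[(-6.0, 74), (-5.5, 76), (-5.0, 80), (-4.5, 83), (-4.0, 88), (-3.5, 92), (-3.0, 104), (-2.5, 118), (-2.0, 134), (-1.5, 150), (-1.0, 159), (-0.5, 167), (0.0, 169), (0.5, 169), (1.0, 163), (1.5, 156), (2.0, 144), (2.5, 131), (3.0, 128), (3.5, 127), (4.0, 136), (4.5, 147), (5.0, 153), (5.5, 158), (6.0, 160)]
14 pred rows -2.7719974680100563 2.8099539134912277 px/mm v [-0.02078208  0.18792255]
[(-6.0, 95), (-5.5, 95), (-5.0, 98), (-4.5, 101), (-4.0, 105), (-3.5, 109), (-3.0, 116), (-2.5, 124), (-2.0, 135), (-1.5, 147), (-1.0, 156), (-0.5, 162), (0.0, 162), (0.5, 160), (1.0, 152), (1.5, 142), (2.0, 132), (2.5, 122), (3.0, 121), (3.5, 125), (4.0, 135), (4.5, 148), (5.0, 156), (5.5, 160), (6.0, 159)]
```

```bash
python3 -m handwheel '[{"translation":[-0.003,-0.0015,0.005],"angular":[0,0,0],"hand":1},{"translation":[-0.0025,-0.0012,0.01],"angular":[0,0,0],"hand":1},{"translation":[0,0,0.01],"angular":[0,0,0],"hand":1},{"translation":[0,0,0.003],"angular":[0,0,0],"hand":1},{"translation":[0,0,0],"angular":[0,0,0],"hand":1},{"translation":[0,0,0],"angular":[0,0,0],"hand":1},{"translation":[0,0,0],"angular":[0,0,0],"hand":1},{"translation":[0,0,0],"angular":[0,0,0],"hand":1},{"translation":[0,0,0],"angular":[0,0,0],"hand":1}]'
cat > uv.py <<'E'
from h import *
yaw=np.radians(24.5); C=np.array([.4730,-.2008]); ex=np.array([np.cos(yaw),np.sin(yaw)]);ey=np.array([-ex[1],ex[0]])
s=manip.get_state();p=s["position"];d=p[:2]-C; print("u %.2f v %.2f tipz %.2f mm"%(d@ex*1e3,d@ey*1e3,(p[2]-.0807)*1e3),"F plate",(s["contact_force"][:2]@np.array([ex,ey]).T).round(2),s["contact_force"][2].round(2),"t",s["clock"])
q=s["ee_rot"]; m=R.from_quat([*q[1:],q[0]]).as_matrix(); print("x_tool deg",np.degrees(np.arctan2(m[1,0],m[0,0])).round(2),"z",m[:,2].round(4))
E
python3 uv.py
```

```text
clock: 9.05
position: [0.4226, -0.1627, 0.1138]
ee_rot: [0.001, 0.541, 0.841, -0.0]
contact_force: [-0.4, -0.2, -0.1]
width: 0.0218
gripper_force: 40.0
u -30.02 v 55.54 tipz 33.06 mm F plate [-0.44  0.02] -0.12 t 9.05
x_tool deg 114.51 z [ 9.e-04 -6.e-04 -1.e+00]
```

```bash
python3 -m handwheel '[{"translation":[0,0,0.003],"angular":[0,0,0],"hand":1},{"translation":[0,0,0.003],"angular":[0,0,0],"hand":1},{"translation":[0,0,0.003],"angular":[0,0,0],"hand":1},{"translation":[0,0,0.003],"angular":[0,0,0],"hand":1},{"translation":[0,0,0.003],"angular":[0,0,0],"hand":1},{"translation":[0,0,0.002],"angular":[0,0,0],"hand":1},{"translation":[0,0,0.001],"angular":[0,0,0],"hand":1},{"translation":[0,0,0.001],"angular":[0,0,0],"hand":1},{"translation":[0,0,0],"angular":[0,0,0],"hand":1},{"translation":[0,0,0],"angular":[0,0,0],"hand":1}]'; python3 uv.py
```

```text
clock: 9.88
position: [0.4224, -0.1626, 0.0943]
ee_rot: [0.0, 0.541, 0.841, -0.0]
contact_force: [-0.1, -0.0, 0.2]
width: 0.0213
gripper_force: 40.0
u -30.22 v 55.75 tipz 13.62 mm F plate [-0.07  0.02] 0.17 t 9.8833
x_tool deg 114.5 z [ 2.e-04 -2.e-04 -1.e+00]
```

```bash
python3 -m handwheel '[{"translation":[-0.0012,0,0],"angular":[0,0,0],"hand":1},{"translation":[-0.0017,0,0],"angular":[0,0,0],"hand":1},{"translation":[-0.0017,0,0],"angular":[0,0,0],"hand":1},{"translation":[-0.0017,0,0],"angular":[0,0,0],"hand":1},{"translation":[-0.0017,0,0],"angular":[0,0,0],"hand":1},{"translation":[-0.0017,0,0],"angular":[0,0,0],"hand":1},{"translation":[-0.0017,0,0],"angular":[0,0,0],"hand":1},{"translation":[-0.0017,0,0],"angular":[0,0,0],"hand":1},{"translation":[-0.0017,0,0],"angular":[0,0,0],"hand":1},{"translation":[-0.0017,0,0],"angular":[0,0,0],"hand":1}]'|grep force; python3 uv.py
```

```text
contact_force: [-0.7, -0.4, -0.2]
gripper_force: 40.0
u -30.29 v 39.15 tipz 13.58 mm F plate [-0.74 -0.06] -0.19 t 10.7167
x_tool deg 114.51 z [-1.e-04 -1.e-04 -1.e+00]
```

```bash
python3 -m handwheel '[{"translation":[-0.0017,0,0],"angular":[0,0,0],"hand":1},{"translation":[-0.0017,0,0],"angular":[0,0,0],"hand":1},{"translation":[-0.0017,0,0],"angular":[0,0,0],"hand":1},{"translation":[-0.0017,0,0],"angular":[0,0,0],"hand":1},{"translation":[-0.0017,0,0],"angular":[0,0,0],"hand":1}]'|grep force; python3 uv.py
```

```text
contact_force: [-0.0, -0.3, -0.8]
gripper_force: 40.0
u -30.25 v 30.63 tipz 13.58 mm F plate [-0.18 -0.29] -0.83 t 11.1333
x_tool deg 114.51 z [ 0.e+00 -1.e-04 -1.e+00]
```

```bash
python3 -m handwheel '[{"translation":[-0.0017,0,0],"angular":[0,0,0],"hand":1},{"translation":[-0.0017,0,0],"angular":[0,0,0],"hand":1},{"translation":[-0.0017,0,0],"angular":[0,0,0],"hand":1},{"translation":[-0.0017,0,0],"angular":[0,0,0],"hand":1},{"translation":[-0.0017,0,0],"angular":[0,0,0],"hand":1},{"translation":[-0.0017,0,0],"angular":[0,0,0],"hand":1},{"translation":[-0.0017,0,0],"angular":[0,0,0],"hand":1},{"translation":[-0.0017,0,0],"angular":[0,0,0],"hand":1},{"translation":[-0.0017,0,0],"angular":[0,0,0],"hand":1},{"translation":[-0.0017,0,0],"angular":[0,0,0],"hand":1}]'|grep force; python3 uv.py
```

```text
contact_force: [0.4, -0.1, -0.2]
gripper_force: 40.0
u -30.26 v 13.64 tipz 13.61 mm F plate [ 0.31 -0.22] -0.19 t 11.9667
x_tool deg 114.5 z [ 1.e-04 -1.e-04 -1.e+00]
```

```bash
python3 -m handwheel '[{"translation":[-0.0017,0,0],"angular":[0,0,0],"hand":1},{"translation":[-0.0017,0,0],"angular":[0,0,0],"hand":1},{"translation":[-0.0017,0,0],"angular":[0,0,0],"hand":1},{"translation":[-0.0017,0,0],"angular":[0,0,0],"hand":1},{"translation":[-0.0017,0,0],"angular":[0,0,0],"hand":1},{"translation":[-0.0017,0,0],"angular":[0,0,0],"hand":1},{"translation":[-0.0017,0,0],"angular":[0,0,0],"hand":1},{"translation":[-0.0017,0,0],"angular":[0,0,0],"hand":1},{"translation":[-0.0017,0,0],"angular":[0,0,0],"hand":1},{"translation":[-0.0017,0,0],"angular":[0,0,0],"hand":1}]'|grep force; python3 uv.py
```

```text
contact_force: [-0.4, -0.2, -0.0]
gripper_force: 40.0
u -30.25 v -3.36 tipz 13.60 mm F plate [-0.43  0.01] -0.04 t 12.8
x_tool deg 114.51 z [ 0.e+00 -1.e-04 -1.e+00]
```

```bash
python3 -m handwheel '[{"translation":[-0.0017,0,0],"angular":[0,0,0],"hand":1},{"translation":[-0.0017,0,0],"angular":[0,0,0],"hand":1},{"translation":[-0.0017,0,0],"angular":[0,0,0],"hand":1},{"translation":[-0.0017,0,0],"angular":[0,0,0],"hand":1},{"translation":[-0.0017,0,0],"angular":[0,0,0],"hand":1},{"translation":[-0.0017,0,0],"angular":[0,0,0],"hand":1},{"translation":[-0.0017,0,0],"angular":[0,0,0],"hand":1},{"translation":[-0.0017,0,0],"angular":[0,0,0],"hand":1},{"translation":[-0.0017,0,0],"angular":[0,0,0],"hand":1},{"translation":[-0.0017,0,0],"angular":[0,0,0],"hand":1}]'|grep force; python3 uv.py
```

```text
contact_force: [0.3, -0.1, -0.2]
gripper_force: 40.0
u -30.27 v -20.35 tipz 13.59 mm F plate [ 0.26 -0.25] -0.23 t 13.6333
x_tool deg 114.51 z [ 0.e+00 -1.e-04 -1.e+00]
```

```bash
python3 -m handwheel '[{"translation":[-0.0017,0,0],"angular":[0,0,0],"hand":1},{"translation":[-0.0017,0,0],"angular":[0,0,0],"hand":1},{"translation":[-0.0017,0,0],"angular":[0,0,0],"hand":1},{"translation":[-0.0017,0,0],"angular":[0,0,0],"hand":1},{"translation":[-0.0017,0,0],"angular":[0,0,0],"hand":1},{"translation":[-0.0017,0,0],"angular":[0,0,0],"hand":1},{"translation":[-0.0017,0,0],"angular":[0,0,0],"hand":1},{"translation":[-0.0017,0,0],"angular":[0,0,0],"hand":1},{"translation":[-0.0017,0,0],"angular":[0,0,0],"hand":1},{"translation":[-0.0017,0,0],"angular":[0,0,0],"hand":1}]'|grep force; python3 uv.py
python3 - <<'E'
from h import *
yaw=np.radians(24.5); ex=np.array([np.cos(yaw),np.sin(yaw)]);ey=np.array([-ex[1],ex[0]])
im=manip.get_image("scene")[:,:,::-1]; cv2.imwrite("pics/mid_scene.png",im); cv2.imwrite("pics/mid_top.png",manip.get_image("top")[:,:,::-1])
g=cv2.cvtColor(im,cv2.COLOR_BGR2GRAY).astype(np.float32)
p=manip.get_state()["position"]; z0=p[2]-.0807
W=lambda u,v,z:np.array([*(p[:2]+1e-3*(u*ex+v*ey)),z0+z*1e-3])
for u in(-14,14):
    m=proj("scene",W(u,0,66.5)); r=np.arange(-5,5.1,.5); q=(m[None]+np.c_[0*r,r]).astype(np.float32)
    print(u,list(zip(r.tolist(),cv2.remap(g,q[:,0][None],q[:,1][None],1)[0].round().astype(int).tolist())))
o=np.arange(-28,28.1,1)
q=np.array([proj("scene",W(u,0,66.5)) for u in o],np.float32); print(cv2.remap(g,q[:,0][None],q[:,1][None],1)[0].round().astype(int).tolist())
E
```

```text
contact_force: [-0.1, -0.0, -0.0]
gripper_force: 40.0
u -30.27 v -37.32 tipz 13.59 mm F plate [-0.06  0.02] -0.04 t 14.4667
x_tool deg 114.51 z [-0.e+00 -1.e-04 -1.e+00]
-14 [(-5.0, 74), (-4.5, 76), (-4.0, 80), (-3.5, 85), (-3.0, 92), (-2.5, 104), (-2.0, 117), (-1.5, 132), (-1.0, 145), (-0.5, 153), (0.0, 158), (0.5, 159), (1.0, 157), (1.5, 148), (2.0, 137), (2.5, 123), (3.0, 110), (3.5, 99), (4.0, 91), (4.5, 88), (5.0, 85)]
14 [(-5.0, 94), (-4.5, 96), (-4.0, 99), (-3.5, 103), (-3.0, 108), (-2.5, 116), (-2.0, 126), (-1.5, 139), (-1.0, 149), (-0.5, 155), (0.0, 157), (0.5, 154), (1.0, 149), (1.5, 139), (2.0, 128), (2.5, 117), (3.0, 106), (3.5, 97), (4.0, 90), (4.5, 88), (5.0, 86)]
[84, 84, 84, 86, 89, 92, 98, 107, 118, 128, 139, 150, 160, 159, 158, 157, 146, 134, 122, 109, 97, 86, 81, 78, 76, 75, 75, 75, 75, 77, 78, 79, 83, 87, 92, 103, 114, 125, 135, 147, 157, 158, 157, 156, 150, 140, 130, 121, 110, 101, 93, 91, 90, 88, 87, 87, 86]
```

```bash
python3 -m handwheel '[{"translation":[-0.0017,0,0],"angular":[0,0,0],"hand":1},{"translation":[-0.0017,0,0],"angular":[0,0,0],"hand":1},{"translation":[-0.0017,0,0],"angular":[0,0,0],"hand":1},{"translation":[-0.0017,0,0],"angular":[0,0,0],"hand":1},{"translation":[-0.0017,0,0],"angular":[0,0,0],"hand":1},{"translation":[-0.0017,0,0],"angular":[0,0,0],"hand":1},{"translation":[-0.0017,0,0],"angular":[0,0,0],"hand":1},{"translation":[-0.0017,0,0],"angular":[0,0,0],"hand":1},{"translation":[-0.0017,0,0],"angular":[0,0,0],"hand":1},{"translation":[-0.0017,0,0],"angular":[0,0,0],"hand":1}]'|grep force; python3 uv.py
```

```text
contact_force: [-0.3, 0.2, -0.4]
gripper_force: 40.0
u -30.26 v -54.35 tipz 13.57 mm F plate [-0.18  0.32] -0.37 t 15.4
x_tool deg 114.51 z [-0.e+00 -1.e-04 -1.e+00]
```

```bash
python3 -m handwheel '[{"translation":[-0.0007,0.001,0],"angular":[0,0,0],"hand":1},{"translation":[0,0.0017,0],"angular":[0,0,0],"hand":1},{"translation":[0,0.0017,0],"angular":[0,0,0],"hand":1},{"translation":[0,0.0017,0],"angular":[0,0,0],"hand":1},{"translation":[0,0.0017,0],"angular":[0,0,0],"hand":1}]'|grep force; python3 uv.py
```

```text
contact_force: [0.7, -0.0, -0.5]
gripper_force: 40.0
u -22.23 v -54.76 tipz 13.59 mm F plate [ 0.62 -0.31] -0.54 t 15.8167
x_tool deg 114.52 z [-0.  0. -1.]
```

```bash
python3 -m handwheel '[{"translation":[0,0.0017,0],"angular":[0,0,0],"hand":1},{"translation":[0,0.0017,0],"angular":[0,0,0],"hand":1},{"translation":[0,0.0017,0],"angular":[0,0,0],"hand":1},{"translation":[0,0.0017,0],"angular":[0,0,0],"hand":1},{"translation":[0,0.0017,0],"angular":[0,0,0],"hand":1},{"translation":[0,0.0017,0],"angular":[0,0,0],"hand":1},{"translation":[0,0.0017,0],"angular":[0,0,0],"hand":1},{"translation":[0,0.0017,0],"angular":[0,0,0],"hand":1},{"translation":[0,0.0017,0],"angular":[0,0,0],"hand":1},{"translation":[0,0.0017,0],"angular":[0,0,0],"hand":1}]'|grep force; python3 uv.py
```

```text
contact_force: [0.3, 0.0, -1.3]
gripper_force: 40.0
u -5.27 v -54.87 tipz 13.62 mm F plate [ 0.24 -0.09] -1.31 t 16.65
x_tool deg 114.51 z [ 0.e+00 -1.e-04 -1.e+00]
```

```bash
python3 -m handwheel '[{"translation":[0,0.0017,0],"angular":[0,0,0],"hand":1},{"translation":[0,0.0017,0],"angular":[0,0,0],"hand":1},{"translation":[0,0.0017,0],"angular":[0,0,0],"hand":1},{"translation":[0,0.0017,0],"angular":[0,0,0],"hand":1},{"translation":[0,0.0017,0],"angular":[0,0,0],"hand":1},{"translation":[0,0.0017,0],"angular":[0,0,0],"hand":1},{"translation":[0,0.0017,0],"angular":[0,0,0],"hand":1},{"translation":[0,0.0017,0],"angular":[0,0,0],"hand":1},{"translation":[0,0.0017,0],"angular":[0,0,0],"hand":1},{"translation":[0,0.0017,0],"angular":[0,0,0],"hand":1}]'|grep force; python3 uv.py
```

```text
contact_force: [-0.6, 0.7, 0.0]
gripper_force: 40.0
u 11.73 v -54.87 tipz 13.59 mm F plate [-0.3   0.86] 0.0 t 17.4833
x_tool deg 114.51 z [ 0.e+00 -1.e-04 -1.e+00]
```

```bash
python3 -m handwheel '[{"translation":[0,0.0017,0],"angular":[0,0,0],"hand":1},{"translation":[0,0.0017,0],"angular":[0,0,0],"hand":1},{"translation":[0,0.0017,0],"angular":[0,0,0],"hand":1},{"translation":[0,0.0017,0],"angular":[0,0,0],"hand":1},{"translation":[0,0.0017,0],"angular":[0,0,0],"hand":1},{"translation":[0,0.0017,0],"angular":[0,0,0],"hand":1},{"translation":[0,0.0017,0],"angular":[0,0,0],"hand":1},{"translation":[0,0.0017,0],"angular":[0,0,0],"hand":1}]'|grep force; python3 uv.py
```

```text
contact_force: [0.1, -0.3, -1.6]
gripper_force: 40.0
u 25.33 v -54.89 tipz 13.61 mm F plate [-0.04 -0.27] -1.58 t 18.15
x_tool deg 114.51 z [ 1.e-04 -1.e-04 -1.e+00]
```

```bash
python3 -m handwheel '[{"translation":[0,0.0017,0],"angular":[0,0,0],"hand":1},{"translation":[0,0.0017,0],"angular":[0,0,0],"hand":1},{"translation":[0,0.0017,0],"angular":[0,0,0],"hand":1},{"translation":[0,0.0017,0],"angular":[0,0,0],"hand":1},{"translation":[0,0.0017,0],"angular":[0,0,0],"hand":1},{"translation":[0,0.0014,0],"angular":[0,0,0],"hand":1},{"translation":[0,0,0],"angular":[0,0,0],"hand":1},{"translation":[0,0,0],"angular":[0,0,0],"hand":1}]'|grep force; python3 uv.py; python3 look.py end .5277 -.2363 .03 40
```

```text
contact_force: [-1.2, -0.3, -0.9]
gripper_force: 40.0
u 35.08 v -54.85 tipz 13.57 mm F plate [-1.18  0.26] -0.89 t 18.8167
x_tool deg 114.52 z [-1.e-04 -1.e-04 -1.e+00]
top origin 318 168 scale 5.0
scene origin 255 134 scale 5.0
[ 0.52754492 -0.23618722  0.09428153]
```

View pics/end.png

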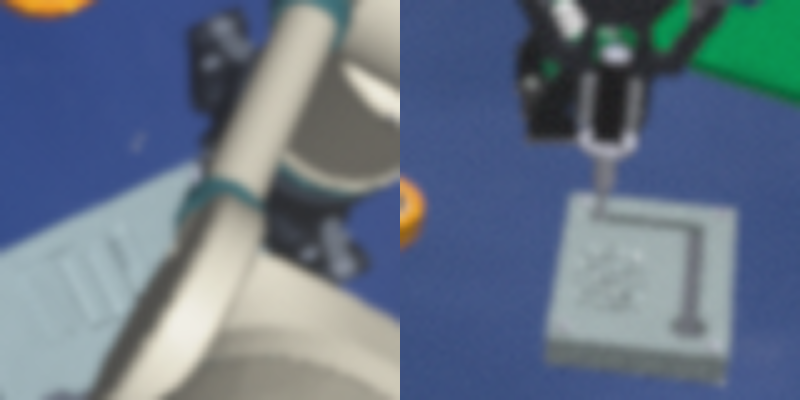

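The tip sits in the groove's closed end (scene crop (600,213)) and no contact force was felt. Now lifting out and returning by the same route.

```bash
python3 -m handwheel '[{"translation":[0,0,-0.002],"angular":[0,0,0],"hand":1},{"translation":[0,0,-0.003],"angular":[0,0,0],"hand":1},{"translation":[0,0,-0.005],"angular":[0,0,0],"hand":1},{"translation":[0,0,-0.01],"angular":[0,0,0],"hand":1},{"translation":[0,0,-0.02],"angular":[0,0,0],"hand":1},{"translation":[0,0,-0.03],"angular":[0,0,0],"hand":1},{"translation":[0,0,-0.03],"angular":[0,0,0],"hand":1},{"translation":[0,0,-0.03],"angular":[0,0,0],"hand":1},{"translation":[0.01,-0.006,-0.03],"angular":[0,0,0],"hand":1},{"translation":[0.02,-0.012,-0.03],"angular":[0,0,0],"hand":1}]'
python3 -m handwheel '[{"translation":[0.03,-0.017,-0.015],"angular":[0,0,0],"hand":1},{"translation":[0.03,-0.018,0],"angular":[0,0,0],"hand":1},{"translation":[0.02,-0.012,0],"angular":[0,0,0],"hand":1},{"translation":[0.015,0,0],"angular":[0,0,0],"hand":1},{"translation":[0.025,0.015,0],"angular":[0,0,0],"hand":1},{"translation":[0.03,0.018,0],"angular":[0,0,0],"hand":1},{"translation":[0.03,0.018,0],"angular":[0,0,0],"hand":1},{"translation":[0.03,0.018,0],"angular":[0,0,0],"hand":1},{"translation":[0.03,0.018,0],"angular":[0,0,0],"hand":1},{"translation":[0.03,0.018,0],"angular":[0,0,0],"hand":1}]'
python3 -m handwheel '[{"translation":[0.03,0.018,0],"angular":[0,0,0],"hand":1},{"translation":[0.03,0.018,0],"angular":[0,0,0],"hand":1},{"translation":[0.03,0.018,0],"angular":[0,0,0],"hand":1},{"translation":[0.03,0.018,0],"angular":[0,0,0],"hand":1},{"translation":[0.03,0.018,0],"angular":[0,0,0],"hand":1},{"translation":[0.03,0.018,0],"angular":[0,0,0],"hand":1},{"translation":[0.02,0.012,0],"angular":[0,0,0],"hand":1},{"translation":[0.01,0.006,0],"angular":[0,0,0],"hand":1},{"translation":[0,0,0],"angular":[0,0,0],"hand":1}]'
python3 -m handwheel '[{"translation":[0,0,0],"angular":[0,0,4],"hand":1},{"translation":[0,0,0],"angular":[0,0,6.5],"hand":1},{"translation":[0,0,0],"angular":[0,0,6.5],"hand":1},{"translation":[0,0,0],"angular":[0,0,6.5],"hand":1},{"translation":[0,0,0],"angular":[0,0,6.5],"hand":1},{"translation":[0,0,0],"angular":[0,0,6],"hand":1},{"translation":[0,0,0],"angular":[0,0,6],"hand":1},{"translation":[0,0,0],"angular":[0,0,4],"hand":1},{"translation":[0,0,0],"angular":[0,0,0],"hand":1},{"translation":[0,0,0],"angular":[0,0,0],"hand":1}]'
cat > st.py <<'E'
from h import *
s=manip.get_state();p=s["position"];q=s["ee_rot"];m=R.from_quat([*q[1:],q[0]]).as_matrix()
print("t",s["clock"],p.round(4),"x_tool",np.degrees(np.arctan2(m[1,0],m[0,0])).round(2),"to go tool",(m.T@(np.array([.476,.3074,.0867])-p)).round(4),"F",s["contact_force"].round(1))
E
python3 st.py
```

```text
clock: 19.75
position: [0.5002, -0.2175, 0.2865]
ee_rot: [0.002, 0.541, 0.841, -0.0]
contact_force: [0.7, -0.1, -1.2]
width: 0.0216
gripper_force: 40.0
clock: 20.58
position: [0.44, 0.0554, 0.3001]
ee_rot: [0.001, 0.541, 0.841, 0.001]
contact_force: [0.0, -0.1, 0.5]
width: 0.0217
gripper_force: 40.0
clock: 21.33
position: [0.4674, 0.2992, 0.299]
ee_rot: [-0.0, 0.54, 0.842, 0.0]
contact_force: [0.6, -0.6, -0.7]
width: 0.0217
gripper_force: 40.0
clock: 22.17
position: [0.4672, 0.2953, 0.2996]
ee_rot: [0.0, 0.826, 0.563, -0.0]
contact_force: [0.5, 0.0, -0.7]
width: 0.0216
gripper_force: 40.0
t 22.1667 [0.4672 0.2953 0.2996] x_tool 68.53 to go tool [0.0146 0.0036 0.2129] F [ 0.5  0.  -0.7]
```

```bash
python3 -m handwheel '[{"translation":[0.007,0.0018,0],"angular":[0,0,0],"hand":1},{"translation":[0.0076,0.0018,0.01],"angular":[0,0,0],"hand":1},{"translation":[0,0,0.025],"angular":[0,0,0],"hand":1},{"translation":[0,0,0.03],"angular":[0,0,0],"hand":1},{"translation":[0,0,0.03],"angular":[0,0,0],"hand":1},{"translation":[0,0,0.02],"angular":[0,0,0],"hand":1},{"translation":[0,0,0.01],"angular":[0,0,0],"hand":1},{"translation":[0,0,0],"angular":[0,0,0],"hand":1},{"translation":[0,0,0],"angular":[0,0,0],"hand":1},{"translation":[0,0,0],"angular":[0,0,0],"hand":1}]' >/dev/null; python3 st.py
```

```text
t 23.0 [0.4771 0.3097 0.1756] x_tool 68.52 to go tool [-0.0027 -0.0003  0.0889] F [ 0.4  0.1 -0.5]
```

```bash
python3 -m handwheel '[{"translation":[0,0,0.004],"angular":[0,0,0],"hand":1},{"translation":[0,0,0],"angular":[0,0,0],"hand":1},{"translation":[0,0,0],"angular":[0,0,0],"hand":1},{"translation":[0,0,0],"angular":[0,0,0],"hand":1},{"translation":[0,0,0],"angular":[0,0,0],"hand":1},{"translation":[0,0,0],"angular":[0,0,0],"hand":1}]' >/dev/null; python3 st.py
```

```text
t 23.5 [0.4759 0.309  0.1705] x_tool 68.51 to go tool [-0.0015  0.0006  0.0838] F [ 0.5  0.7 -1.4]
```

```bash
python3 -m handwheel '[{"translation":[-0.0012,0.0003,0.003],"angular":[0,0,0],"hand":1},{"translation":[0,0,0.006],"angular":[0,0,0],"hand":1},{"translation":[0,0,0.007],"angular":[0,0,0],"hand":1},{"translation":[0,0,0.007],"angular":[0,0,0],"hand":1},{"translation":[0,0,0.007],"angular":[0,0,0],"hand":1},{"translation":[0,0,0.007],"angular":[0,0,0],"hand":1},{"translation":[0,0,0.007],"angular":[0,0,0],"hand":1},{"translation":[0,0,0.004],"angular":[0,0,0],"hand":1},{"translation":[0,0,0],"angular":[0,0,0],"hand":1},{"translation":[0,0,0],"angular":[0,0,0],"hand":1}]' >/dev/null; python3 st.py
```

```text
t 24.3333 [0.4756 0.3077 0.1219] x_tool 68.51 to go tool [-0.0001  0.0005  0.0352] F [ 1.   0.8 -0.8]
```

```bash
python3 -m handwheel '[{"translation":[0,0,0.002],"angular":[0,0,0],"hand":1},{"translation":[0,0,0.003],"angular":[0,0,0],"hand":1},{"translation":[0,0,0.003],"angular":[0,0,0],"hand":1},{"translation":[0,0,0.003],"angular":[0,0,0],"hand":1},{"translation":[0,0,0],"angular":[0,0,0],"hand":1}]' >/dev/null; python3 st.py
```

```text
t 24.75 [0.4752 0.3075 0.1106] x_tool 68.51 to go tool [0.0002 0.0008 0.0239] F [-0.5 -0.8 -0.7]
```

```bash
python3 -m handwheel '[{"translation":[0,0.0004,0.003],"angular":[0,0,0],"hand":1},{"translation":[0,0,0.004],"angular":[0,0,0],"hand":1},{"translation":[0,0,0.004],"angular":[0,0,0],"hand":1},{"translation":[0,0,0.004],"angular":[0,0,0],"hand":1},{"translation":[0,0,0.004],"angular":[0,0,0],"hand":1},{"translation":[0,0,0.002],"angular":[0,0,0],"hand":1},{"translation":[0,0,0],"angular":[0,0,0],"hand":1},{"translation":[0,0,0],"angular":[0,0,0],"hand":1}]' >/dev/null; python3 st.py
```

```text
t 25.4167 [0.476  0.3076 0.0901] x_tool 68.51 to go tool [-0.0002  0.0001  0.0034] F [-0.1  0.5 -0.6]
```

```bash
python3 -m handwheel '[{"translation":[0,0,0.001],"angular":[0,0,0],"hand":1},{"translation":[0,0,0.001],"angular":[0,0,0],"hand":1},{"translation":[0,0,0],"angular":[0,0,0],"hand":1},{"translation":[0,0,0],"angular":[0,0,0],"hand":1}]' >/dev/null; python3 st.py
```

```text
t 25.75 [0.476  0.3076 0.0883] x_tool 68.51 to go tool [-0.0002  0.      0.0016] F [ 0.  -0.6 -0.9]
```

```bash
python3 -m handwheel '[{"translation":[0,0,0.0006],"angular":[0,0,0],"hand":1},{"translation":[0,0,0.0006],"angular":[0,0,0],"hand":1},{"translation":[0,0,0],"angular":[0,0,0],"hand":1},{"translation":[0,0,0],"angular":[0,0,0],"hand":1}]' >/dev/null; python3 st.py
```

```text
t 26.0833 [0.476  0.3076 0.087 ] x_tool 68.5 to go tool [-0.0002  0.      0.0003] F [-0.3 -0.2 -1.1]
```

```bash
python3 -m handwheel '[{"translation":[0,0,0.0004],"angular":[0,0,0],"hand":1},{"translation":[0,0,0.0004],"angular":[0,0,0],"hand":1},{"translation":[0,0,0],"angular":[0,0,0],"hand":1},{"translation":[0,0,0],"angular":[0,0,0],"hand":1}]' >/dev/null; python3 st.py
```

```text
t 26.4167 [0.4761 0.3076 0.0867] x_tool 68.51 to go tool [-0.0003 -0.0001  0.    ] F [-0.3 -0.6  3.6]
```

The flange is seated, with an upward reaction of +4 N. Releasing gently.

```bash
python3 -m handwheel '[{"translation":[0,0,0],"angular":[0,0,0],"hand":1},{"translation":[0,0,0],"angular":[0,0,0],"hand":0.72},{"translation":[0,0,0],"angular":[0,0,0],"hand":0.65},{"translation":[0,0,0],"angular":[0,0,0],"hand":0.5},{"translation":[0,0,0],"angular":[0,0,0],"hand":0.2},{"translation":[0,0,0],"angular":[0,0,0],"hand":0},{"translation":[0,0,0],"angular":[0,0,0],"hand":0},{"translation":[0,0,0],"angular":[0,0,0],"hand":0},{"translation":[0,0,0],"angular":[0,0,0],"hand":0},{"translation":[0,0,0],"angular":[0,0,0],"hand":0}]' 20
python3 -m handwheel '[{"translation":[0,0,-0.005],"angular":[0,0,0],"hand":0},{"translation":[0,0,-0.015],"angular":[0,0,0],"hand":0},{"translation":[0,0,-0.025],"angular":[0,0,0],"hand":0},{"translation":[0,0,-0.03],"angular":[0,0,0],"hand":0},{"translation":[0,0,-0.03],"angular":[0,0,0],"hand":0},{"translation":[0,0,-0.03],"angular":[0,0,0],"hand":0},{"translation":[0,0,-0.02],"angular":[0,0,0],"hand":0},{"translation":[0,0,-0.01],"angular":[0,0,0],"hand":0},{"translation":[0,0,0],"angular":[0,0,0],"hand":0},{"translation":[0,0,0],"angular":[0,0,0],"hand":0}]'
python3 look.py fin .4745 .3067 .1 50
```

```text
clock: 27.25
position: [0.4761, 0.3076, 0.0862]
ee_rot: [0.0, 0.827, 0.563, -0.0]
contact_force: [0.1, 0.1, -0.2]
width: 0.0854
gripper_force: 0.0
clock: 28.08
position: [0.4757, 0.3075, 0.2509]
ee_rot: [0.0, 0.827, 0.563, -0.0]
contact_force: [1.0, -0.6, 0.0]
width: 0.0855
gripper_force: 0.0
top origin 83 177 scale 4.0
scene origin 142 221 scale 4.0
[0.47506197 0.30712327 0.24938304]
```

View pics/fin.png

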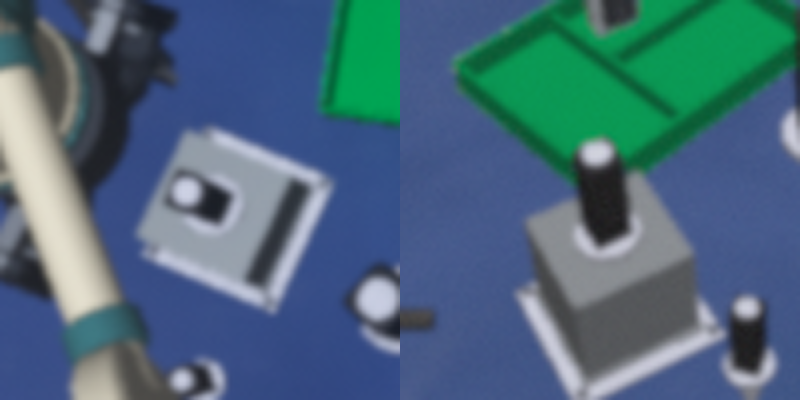

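The gauge stands upright in its stand, flange on the block (scene crop (607,235)). The gripper is clear and the neighbours have not moved.

```bash
python3 -c "
from rig import manip
print(manip.sign_off())"
```

```text
the job is handed in; nothing more can be done
None
```

The job is done and handed in at about 28 s: the gauge ran the whole groove to the closed end, tip about 8 mm down at about 20 mm/s with no wall contact felt in the wrist-force readings, and now stands upright and fully seated in its stand.

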